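# Release a push-fit tube from an air outlet

## Task

Two push-fit air outlets stand on the welding table: one holds an open-ended steel tube, the other is shut with a domed plug. Press the collar round the open tube fully down with the fingertips on either side of the tube, and draw the tube straight up out of the outlet before the collar creeps back up; then stand the tube upright in the small square tray. Leave the plugged outlet alone.

Things in the scene. Friction and masses are not known exactly. Their poses are not given: they have to be found in the camera images.
- tube_mid (a point): Middle of the upright steel tube to draw out, half-way along its axis (z up along it). 88 mm long, 18 mm across, open top, 80 g; a bead 25 mm across, 5 mm high at its foot. At the start the foot is 12 mm above the table in its outlet's 29 mm bore, the top 100 mm. The collar is concentric with it. With the collar up, jaws hold the bead; with it over 5 mm down the tube lifts freely.
- collar (a joint): Travel (m) of the tube's collar: 0 up (start), 0.008 fully pressed on a firm stop. Flat ring 56 mm across, hole 29 mm, upper face 66 mm above the table when up, 58 mm pressed. Fingertips 25 to 45 mm apart straddle the tube and land on it. Pressing takes 6 N at 10 mm/s, more if faster, 15 N at the stop. Let go, it creeps up 0.5 mm/s: the tube stays free 5 s, time to rise 8 mm, grip and pull.
- tray_floor (a point): Centre of the inner floor of the fixed open-topped square steel tray, 4 mm above the table. The tray is 78 mm square outside, 70 mm inside, its rim 45 mm above the table; axes along its sides, z up. The tube's foot goes on this floor.
- plug_outlet: The other outlet, to be left alone: domed plug 38 mm across, 87 mm high, in place of the tube. Origin at the centre of its underside on the table, z up. Both outlets are fixed and alike: foot 72 mm square, round body 47 mm across and 50 mm high, collar above; a side port reaches 40 mm from the axis, below 40 mm height.
Not all that is in view belongs to the job. Of the things that look like the part that bears tube_mid, the larger one is meant.

How it is judged:
By the outcome, as a careful person would: the job done as asked, in the order asked, and still so for the second after the job is handed in, with the robot touching nothing.
It also fails if it takes over 48 s, if anything falls off the work surface, if the arm or the gripper's body presses on something with over 40 N, if the wrist force passes 120 N, or if a joint passes its speed limit or range.

## Robot

A 6-joint arm with a two-finger parallel gripper is mounted at the origin on the work surface; the furniture and walls round the work are solid. World frame = base frame: x ahead of the robot, y to its left, z up, the work surface at z = 0. Lengths are in m, angles in rad, forces in N, time in s.
With the tool pointing down it reaches from about 0.275 to 0.775 m from the base axis. Payload 14.6 kg.
Tool frame: the origin (TCP) lies on the centre line of the jaws, within the pads' length; the fingertips stand 11 mm ahead of it and the grasp point (between the pads) lies 8 mm behind it; z points along the fingers, x is the direction in which the jaws open and shut, and the axes are right-handed (so a half turn about z gives the same grasp; the last joint's range is limited). The gripper opens to 85 mm and grips with 20 to 120 N. Pads are 22 mm wide; open, the fingers measure 114 mm over their backs; the gripper's body (76 mm by 85 mm) begins 54 mm behind the grasp point. The pads swing forward as they close: fully open they stand 13 mm farther back than shut.
Start: joints at [-1.376, 0.263, -0.048, 1.259, 0, 1.415], TCP at [0.18, -0.493, 0.242] pointing down, gripper open.
Joint ranges: [-2.65, 2.65], [-0.89, 1.7], [-1.18, 1.37], [-2.13, 2.11], [-1.35, 1.29], [-3.14, 3.14]. Speed limits (rad/s): [1.89, 1.89, 2.57, 2.79, 3.14, 3.14].

## Interface

Orientations are given as a unit quaternion [x, y, z, w].
In Python, from station import manip gives the robot as it stands.
- The arm moves only by the shell command python3 -m crank 'ROWS' [OPENING] [FORCE]. ROWS is JSON, a list that holds one entry, the list of rows, each a list of 6 numbers: the shift along the tool's x, y, z in cm, then the turn, a rotation vector about the tool's x, y, z in rad. In form: [[[dx, dy, dz, wx, wy, wz], ...]]. A call has 1 to 5 rows; each row is the pose to reach, as a shift and turn from the pose measured when the call began, along the tool's axes at that moment; what a row does not reach only later rows make up. A row lasts 1/10 s, in which the tool goes at most 50 mm and 8.59 degrees, less where a joint would pass 70% of its speed; a pose out of reach is approached as far as the arm can. A call with a gripper value outside its range is refused whole. OPENING is the opening, from 0 (shut) to 1 (fully open), set as the call begins (- or left out, the last holds). The fingers move at their own pace and stop on an object; FORCE is the grip in N (left out, the last holds). Time passes only in rows, so rows that repeat a pose let the fingers close. It gives the time, the measured TCP pose, the force and the opening at its end, in the units of the state.
- manip.observe(): the state, without advancing time (a new reading comes with each control period).
- manip.grab_frame(name): name is "scene" or "top"; returns (picture, depth): 400x640x3 uint8, blue, green, red; 400x640 float32, m along the optical axis (not along the pixel's ray), 0 where there is no reading.
- manip.camera_info(name): a dict with "vertical_fov" (degrees; the focal length in pixels is half the picture's height over the tangent of half this angle, whatever the lens; pixels are square), "cx", "cy" (the principal point, pixels), "R" (3x3) and "t" (3): a world point X has camera coordinates R X + t. Camera axes: x right, y down, z forward; pixel columns grow to the right and rows downward; lengths in m; the calibration is good to about 2 mm. A picture is of the moment at which its call begins. camera_info takes no time and is no camera call.
- manip.hand_in(): hands the job in, once; it reports no verdict.
Trained networks look in the newest picture that a camera, given by its name, has taken for a name from the list of things; names that differ only in an ending like _2 or _b are one class to them, and where a whole thing is asked for, a point or a joint stands for the part that bears it (a point fixed in the world has none). Each returns a list of dicts, best first, with "score" (0 to 1); they miss things now and then, are a little off and sometimes report something else, mostly with a low value. They report only what shows in the picture. A call takes as long as a camera call. They do not tell look-alikes from the thing itself.
- manip.look_for(label, camera): "point" ([column, row] in pixels, amid what is visible of it).
- manip.mark_of(label, camera): "point" ([column, row] in pixels: a listed point, or the origin of a listed thing).
The state is a dict: "clock": time; "joints": joint angles; "joint_velocities": joint speeds; "joint_efforts": joint torques, N m; "eef_pos": TCP position; "eef_rot": TCP orientation; "ft_force": force on the tool from outside, world axes, zero at the start; "torque": the same for the moment, N m; "grip_width": finger opening in m.
Only numpy, scipy, OpenCV 4.12 (cv2) and the standard library are available. Lean on these libraries where they do the work, as an engineer would, in place of code of your own. Each camera call takes 0.05 s, during which the arm holds its last target.

## Working session

There is one attempt and no reset: what is moved stays moved. The work goes in short steps, Python scripts to look and compute and a shell command to move; the robot and the scene stay as the last step left them, time stands still between calls to the robot, and variables do not carry over. Pictures are saved under pics/ and viewed, and the job is handed in when it is done.

```bash
ls; mkdir -p pics
cat > h.py <<'E'
import numpy as np, cv2
from station import manip
def cam(n):
    c=manip.camera_info(n); f=200/np.tan(np.radians(c["vertical_fov"])/2); return f,c["cx"],c["cy"],np.array(c["R"]),np.array(c["t"])
def world(n,u,v,d):
    f,cx,cy,R,t=cam(n); return R.T@(np.array([(u-cx)*d/f,(v-cy)*d/f,d])-t)
def ray_z(n,u,v,z):
    f,cx,cy,R,t=cam(n); o=-R.T@t; r=R.T@np.array([(u-cx)/f,(v-cy)/f,1]); return o+r*(z-o[2])/r[2]
def proj(n,X):
    f,cx,cy,R,t=cam(n); p=R@np.array(X)+t; return f*p[0]/p[2]+cx,f*p[1]/p[2]+cy
def cloud(n,D):
    f,cx,cy,R,t=cam(n); v,u=np.mgrid[0:400,0:640]; P=np.stack([(u-cx)*D/f,(v-cy)*D/f,D],-1)-t
    return P@R
E
python3 - <<'E'
from h import *
for n in("scene","top"):
    p,d=manip.grab_frame(n); cv2.imwrite(f"pics/{n}0.png",p); np.save(n+"0.npy",d)
    print(n,{k:np.round(v,3).tolist() for k,v in manip.camera_info(n).items()})
    for l in("tube_mid","tray_floor","plug_outlet","collar"):
        try: print(l,[(np.round(x["point"],1).tolist(),round(x["score"],2)) for x in manip.mark_of(l,n)])
        except Exception as e: print(l,e)
s=manip.observe(); print(s)
E
```

```text
pics
scene {'vertical_fov': 46.616, 'cx': 319.381, 'cy': 197.512, 'R': [[0.823, -0.568, -0.014], [-0.448, -0.634, -0.63], [0.349, 0.525, -0.776]], 't': [-0.553, 0.141, 0.894]}
tube_mid [([317.4, 268.9], 0.64), ([351.7, 240.5], 0.42)]
tray_floor [([297.1, 170.1], 0.83)]
plug_outlet [([288.1, 225.6], 0.96)]
collar it knows: plug_outlet, tray_floor, tube_mid
top {'vertical_fov': 51.026, 'cx': 319.227, 'cy': 195.897, 'R': [[0.024, -1.0, -0.004], [-0.997, -0.024, -0.071], [0.071, 0.006, -0.997]], 't': [-0.226, 0.553, 0.879]}
tube_mid [([369.8, 208.6], 0.64), ([378.0, 250.4], 0.63)]
tray_floor [([255.9, 190.7], 0.83)]
plug_outlet [([312.3, 237.3], 0.87)]
collar it knows: plug_outlet, tray_floor, tube_mid
{'clock': 0.4, 'joints': array([-1.37632963e+00,  2.63182474e-01, -4.84035040e-02,  1.25939920e+00,
       -1.17744346e-05,  1.41549252e+00]), 'joint_velocities': array([ 4.04390856e-04, -7.20334646e-04, -2.88727850e-04,  6.29739832e-04,
       -8.28093501e-04, -1.69388756e-05]), 'joint_efforts': array([-8.48937652e-04, -6.36872077e+01,  3.84461582e+01,  3.27411130e-03,
        3.53742882e-05, -8.34158875e-07]), 'eef_pos': array([ 0.17989064, -0.49317663,  0.24219748]), 'eef_rot': array([ 8.19354077e-01, -5.73287788e-01, -7.21446457e-05, -6.12057396e-05]), 'ft_force': array([-0.29121511, -0.7341687 ,  0.03689671]), 'torque': array([-0.00974179,  0.00672786, -0.00434287]), 'grip_width': 0.08523969610123014}
```

View pics/scene0.png

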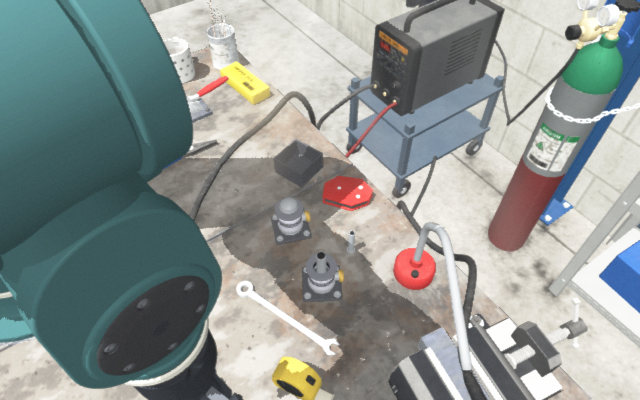

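View pics/top0.png

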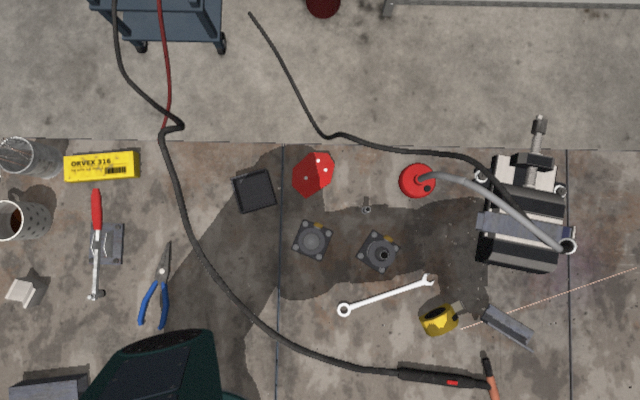

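Run:
```python
from h import *
for n,l,z in [("scene",(317.4,268.9),.056),("scene",(351.7,240.5),.056),("scene",(297.1,170.1),.004),("scene",(288.1,225.6),0),("top",(369.8,208.6),.056),("top",(378,250.4),.056),("top",(255.9,190.7),.004),("top",(312.3,237.3),0)]:
    print(n,l,ray_z(n,*l,z).round(4))
a=cv2.imread("pics/top0.png")[140:300,220:440]; cv2.imwrite("pics/topc.png",cv2.resize(a,None,fx=3.6,fy=3.6,interpolation=2))
a=cv2.imread("pics/scene0.png")[120:320,220:440]; cv2.imwrite("pics/scenec.png",cv2.resize(a,None,fx=3,fy=3,interpolation=2))
```

```text
scene (317.4, 268.9) [ 0.4338 -0.3403  0.056 ]
scene (351.7, 240.5) [ 0.5199 -0.3271  0.056 ]
scene (297.1, 170.1) [ 0.557  -0.0788  0.004 ]
scene (288.1, 225.6) [ 0.46   -0.1943  0.    ]
top (369.8, 208.6) [ 0.5318 -0.3171  0.056 ]
top (378, 250.4) [ 0.4471 -0.3351  0.056 ]
top (255.9, 190.7) [ 0.5673 -0.074   0.004 ]
top (312.3, 237.3) [ 0.4689 -0.1996  0.    ]
```

View pics/topc.png

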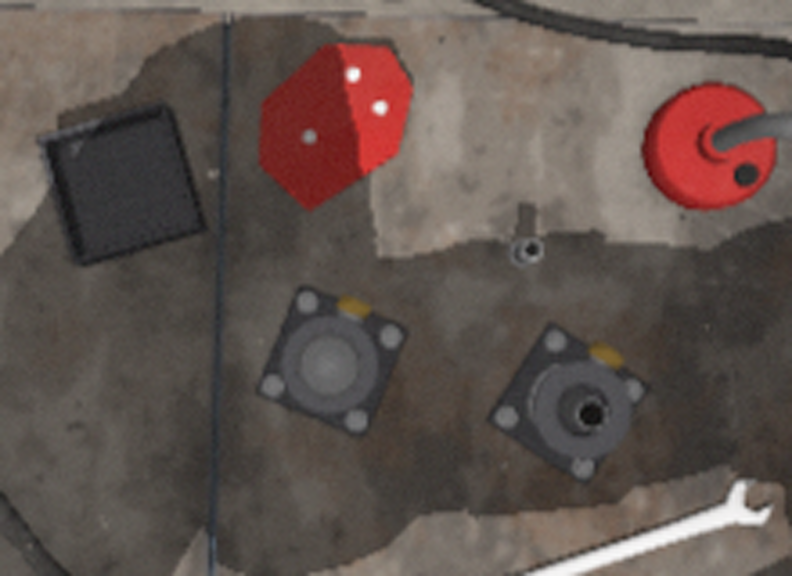

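View pics/scenec.png

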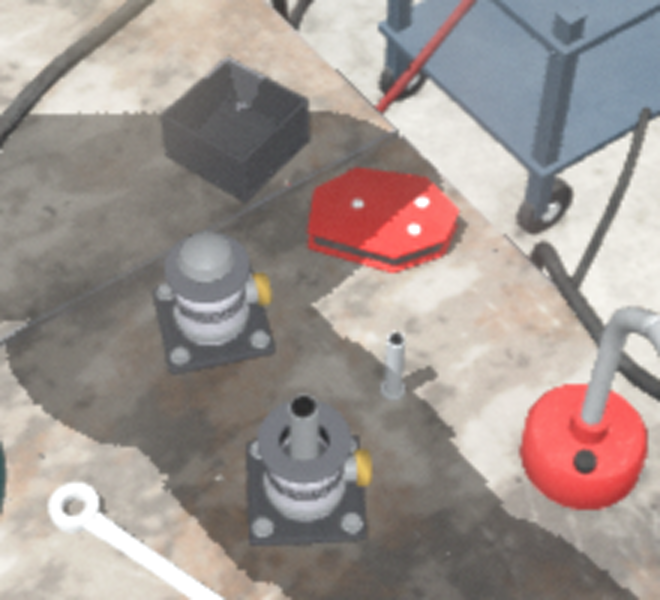

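The tube candidates in the top picture are (378,250), standing in the outlet at about (0.44,-0.34), and (367,209), a smaller loose tube. I choose the outlet one, which is the larger and has a collar around it. The crop confirms an open bore. The tray is at (256,191) and the plug outlet at (312,237). Next I'll refine these with depth.

Run:
```python
from h import *
for n in("top","scene"):
    D=np.load(n+"0.npy"); P=cloud(n,D)
    def sel(c,r,z0,z1): 
        m=(D>0)&(np.hypot(P[...,0]-c[0],P[...,1]-c[1])<r)&(P[...,2]>z0)&(P[...,2]<z1); return P[m]
    table=sel((.44,-.34),.12,-.02,.008); print(n,"table z",np.median(table[:,2]))
    for nm,c,z0,z1,r in(("collar",(.44,-.337),.058,.074,.045),("tubetop",(.44,-.337),.085,.115,.03),("plugcollar",(.466,-.197),.058,.072,.045),("plug",(.466,-.197),.08,.1,.04)):
        q=sel(c,r,z0,z1)
        if len(q): 
            (cc,rad)=cv2.minEnclosingCircle(q[:,:2].astype(np.float32)*1000)
            print(nm,len(q),q.mean(0).round(4),"z",np.median(q[:,2]).round(4),"encl",np.round(cc,1),round(rad,1))
    q=sel((.562,-.077),.065,.036,.055)
    print("rim",len(q)); 
    if len(q): print(cv2.minAreaRect(q[:,:2].astype(np.float32)*1000),np.median(q[:,2]))
    q=sel((.562,-.077),.06,.0,.012);print("floor", len(q),q.mean(0))
    for z in (.1,.066): print([np.round(proj(n,(.44,-.337,z)),1)])
a=cv2.imread("pics/scene0.png")[230:310,270:370]; cv2.imwrite("pics/sc2.png",cv2.resize(a,None,fx=7,fy=7,interpolation=0))
a=cv2.imread("pics/top0.png")[220:285,340:420]; cv2.imwrite("pics/tc2.png",cv2.resize(a,None,fx=9,fy=9,interpolation=0))
```

```text
top table z -0.0010114097715852967
collar 447 [ 0.4426 -0.3406  0.0647] z 0.0647 encl [ 442.2 -341.1] 27.9
tubetop 74 [ 0.4428 -0.3401  0.098 ] z 0.0988 encl [ 442.5 -340.6] 8.7
plugcollar 332 [ 0.4643 -0.1989  0.0649] z 0.0647 encl [ 464.2 -199.3] 27.6
plug 155 [ 0.464  -0.1995  0.083 ] z 0.083 encl [ 464.1 -199.4] 14.8
rim 323
((566.1484375, -73.14799499511719), (78.31614685058594, 77.86153411865234), 17.635601043701172) 0.043281772158744306
floor 1119 [ 0.5648551  -0.07443079  0.00280775]
[array([382. , 255.5])]
[array([379.6, 254.3])]
scene table z 8.649599308470897e-05
collar 504 [ 0.4369 -0.3477  0.0656] z 0.0657 encl [ 439.2 -343.1] 28.3
tubetop 115 [ 0.4378 -0.3455  0.097 ] z 0.0989 encl [ 439.3 -344. ] 9.6
plugcollar 291 [ 0.457  -0.2097  0.0657] z 0.0657 encl [ 461.8 -202. ] 28.5
plug 149 [ 0.4608 -0.2038  0.0836] z 0.0835 encl [ 461.7 -203. ] 16.2
rim 400
((563.4050903320312, -76.42247009277344), (81.6601333618164, 78.93894958496094), 17.348400115966797) 0.04242994508155279
floor 690 [ 0.56079218 -0.07928546  0.00391316]
[array([318.9, 252.6])]
[array([319.1, 262.9])]
```

View pics/sc2.png

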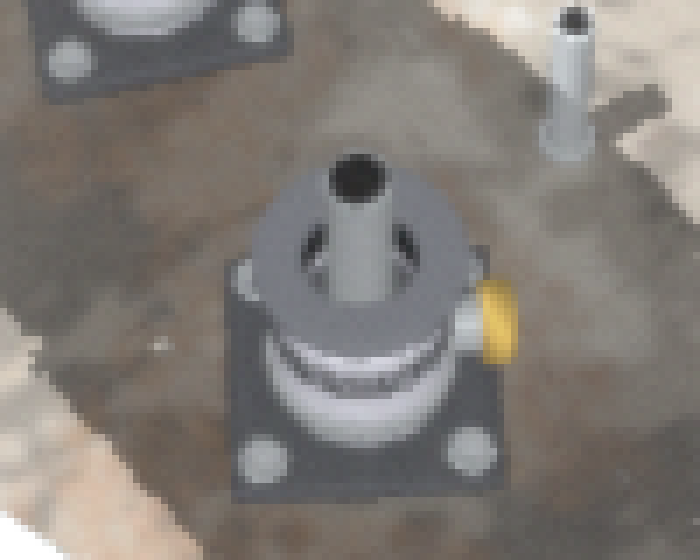

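View pics/tc2.png

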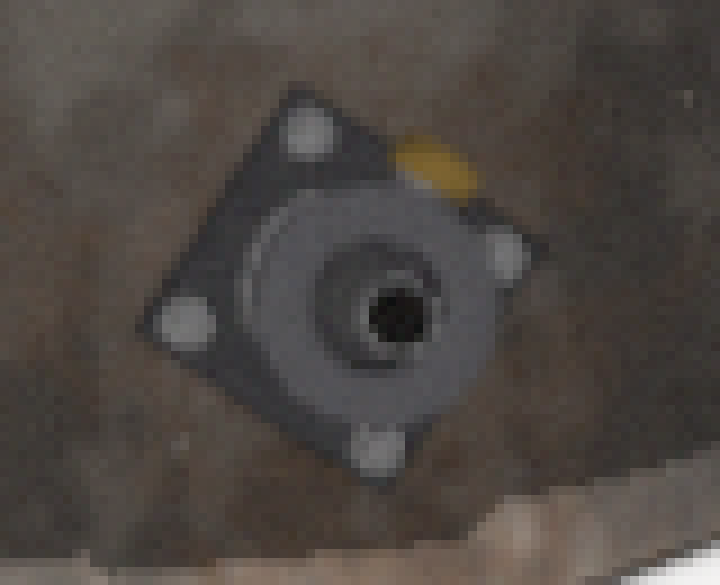

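Run:
```python
from h import *
D=np.load("top0.npy"); P=cloud("top",D)
for x in np.arange(.15,.7,.04):
    print(round(x,2),[ (lambda m:int(1000*P[m][:,2].max()) if m.any() else -9)((D>0)&(abs(P[...,0]-x)<.02)&(abs(P[...,1]-y)<.02)) for y in np.arange(-.7,.05,.04)])
print(np.arange(-.7,.05,.04).round(2))
s=manip.observe()
from scipy.spatial.transform import Rotation as R
r=R.from_quat(s["eef_rot"]).as_matrix(); print(r.round(3)); print(100*r.T@(np.array([.441,-.3425,.17])-s["eef_pos"]))
```

```text
0.15 [3, 2, 2, 30, 23, 22, 3, 3, 2, 3, 3, 3, 4, 2, 3, 3, 15, 13, -9]
0.19 [2, 2, 3, 28, 27, 31, 28, 29, 28, 20, 19, 17, 13, 2, 2, 3, 195, 3, -9]
0.23 [2, 37, 2, 27, 3, 2, 3, 2, 2, 2, 2, 16, 18, 19, 18, 2, 297, 144, 1]
0.27 [4, 41, 42, 41, 5, 3, 63, 42, 2, 4, 2, 2, 3, 3, 17, 402, 354, 185, 420]
0.31 [3, 6, 8, 41, 10, 64, 65, 52, 2, 3, 9, 11, 3, 2, 3, 471, 466, 452, 435]
0.35 [4, 3, 3, 6, 13, 55, 56, 9, 9, 9, 9, 9, 2, 3, 2, 4, 15, 16, 14]
0.39 [3, 55, 3, 2, 3, 3, 9, 9, 5, 16, 3, 3, 3, 3, 4, 3, 3, 16, 16]
0.43 [89, 90, 89, 89, 87, 2, 3, 3, 67, 102, 66, 4, 74, 80, 10, 3, 3, 3, 17]
0.47 [142, 184, 217, 223, 89, 4, 5, 4, 66, 99, 65, 7, 89, 86, 7, 3, 3, 3, 4]
0.51 [90, 90, 89, 225, 229, 224, 3, 4, 2, 5, 61, 3, 64, 66, 3, 45, 47, 2, 2]
0.55 [89, 90, 91, 171, 229, 230, 225, 39, 32, 2, 61, 3, 20, 22, 44, 48, 45, 44, 3]
0.59 [65, 76, 82, 85, 158, 145, 220, 190, 39, 2, 2, 4, 22, 22, 21, 47, 47, 46, 2]
0.63 [78, 84, 84, 35, 140, 141, 102, 43, 38, 3, 3, 20, 22, 22, 20, 44, 3, 4, 3]
0.67 [2, 80, 84, 33, 3, 2, 81, 49, 21, 19, 13, 4, 22, 22, 3, 3, 4, 4, 4]
[-0.7  -0.66 -0.62 -0.58 -0.54 -0.5  -0.46 -0.42 -0.38 -0.34 -0.3  -0.26
 -0.22 -0.18 -0.14 -0.1  -0.06 -0.02  0.02]
[[ 0.343 -0.939 -0.   ]
 [-0.939 -0.343  0.   ]
 [-0.    -0.    -1.   ]]
[ -5.20622293 -29.69324847   7.22125074]
```

```bash
python3 -m crank '[[[-1,-5,0,0,0,0],[-2,-10,0,0,0,0],[-3,-15,0,0,0,0],[-4,-20,0,0,0,0],[-5,-25,0,0,0,0]]]' 0.4 40
```

```text
clock: 0.9
eef_pos: [0.3949, -0.3618, 0.2424]
eef_rot: [0.819, -0.573, 0.0, -0.0]
ft_force: [1.3, -1.6, -0.2]
grip_width: 0.034
```

Run:
```python
from h import *
s=manip.observe()
from scipy.spatial.transform import Rotation as R
r=R.from_quat(s["eef_rot"]).as_matrix(); print(r.round(3)); print(s["eef_pos"],s["grip_width"],s["ft_force"],100*r.T@(np.array([.441,-.3425,.15])-s["eef_pos"]))
```

```text
[[ 0.343 -0.939  0.   ]
 [-0.939 -0.343 -0.   ]
 [ 0.    -0.    -1.   ]]
[ 0.39491244 -0.36175847  0.24239018] 0.03404197756377893 [ 1.31913999 -1.57894906 -0.16252077] [-0.23266465 -4.9880842   9.23979773]
```

```bash
python3 -m crank '[[[-0.1,-2.5,0,0,0,0],[-0.2,-5,2,0,0,0],[-0.23,-5,5,0,0,0],[-0.23,-5,8,0,0,0],[-0.23,-5,9.2,0,0,0]]]'; python3 -m crank '[[[0,0,0,0,0,0],[0,0,0,0,0,0]]]'
python3 - <<'E'
from h import *
for n in("scene","top"):
    p,d=manip.grab_frame(n); np.save(n+"1.npy",d)
    u,v=map(int,proj(n,(.441,-.3425,.11))); print(n,u,v)
    a=p[max(v-80,0):v+70,max(u-80,0):u+80]; cv2.imwrite(f"pics/{n}1.png",cv2.resize(a,None,fx=4.5,fy=4,interpolation=2))
s=manip.observe(); print(s["eef_pos"],s["ft_force"],s["clock"])
E
```

```text
clock: 1.4
eef_pos: [0.4405, -0.3414, 0.1478]
eef_rot: [0.819, -0.573, -0.001, -0.0]
ft_force: [-0.8, 0.4, -0.3]
grip_width: 0.0339
clock: 1.6
eef_pos: [0.4405, -0.3414, 0.148]
eef_rot: [0.819, -0.573, -0.002, -0.0]
ft_force: [0.8, -1.2, -0.5]
grip_width: 0.0343
scene 321 251
top 385 255
[ 0.44084168 -0.34183809  0.14877075] [-0.78033627 -0.30102042 -0.19326635] 1.7
```

View pics/scene1.png

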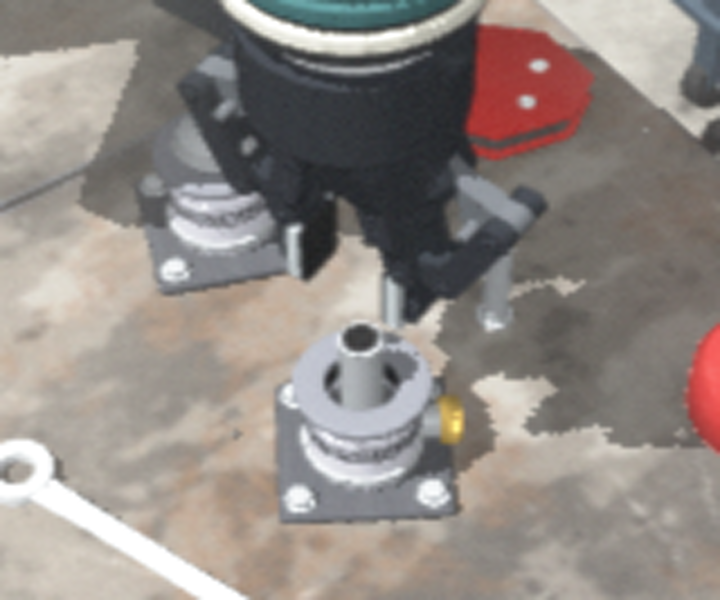

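View pics/top1.png

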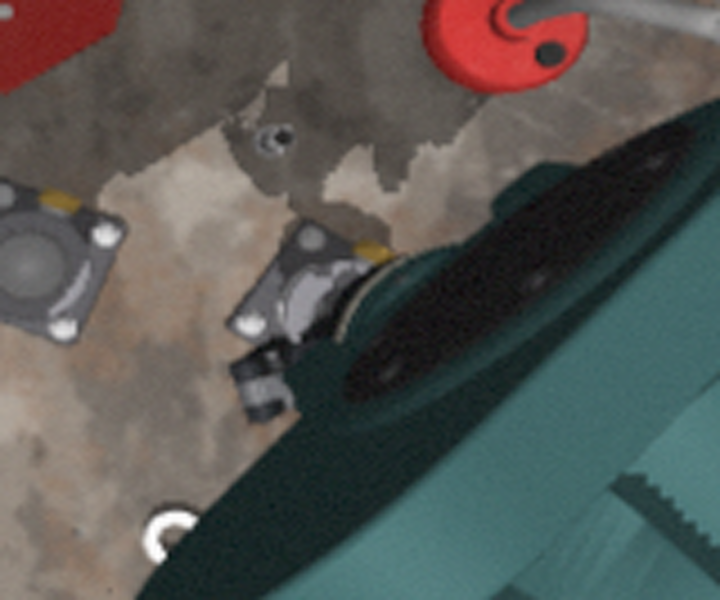

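Run:
```python
from h import *
s=manip.observe(); c=s["eef_pos"]; x=np.array([.343,-.939,0]); y=np.array([-.939,-.343,0])
for sg in(-1,1):
  for w in (-1,1):
    for dz in (0,-.005,-.011):
      u,v=proj("scene",c+sg*.017*x+w*.011*y+[0,0,dz]); print(sg,w,dz,round((u-241)*4.5),round((v-171)*4))
D=np.load("scene1.npy");P=cloud("scene",D)
m=(D>0)&(np.hypot(P[...,0]-c[0],P[...,1]-c[1])<.06)&(P[...,2]>.12)&(P[...,2]<.165)
q=(P[m]-c)@np.array([x,y,[0,0,1]]).T*1000
print(len(q))
for lo in range(-30,30,5):
    k=q[(q[:,2]>=lo)&(q[:,2]<lo+5)]
    for sg in(-1,1):
        kk=k[k[:,0]*sg>0]
        if len(kk): print(lo,sg,len(kk),kk.min(0).round(),kk.max(0).round())
```

```text
-1 -1 0 337 231
-1 -1 -0.005 338 238
-1 -1 -0.011 338 246
-1 1 0 302 267
-1 1 -0.005 302 274
-1 1 -0.011 303 283
1 -1 0 414 270
1 -1 -0.005 414 277
1 -1 -0.011 414 285
1 1 0 379 308
1 1 -0.005 379 315
1 1 -0.011 379 323
202
-15 -1 3 [-17.  -7. -11.] [-16.   7. -10.]
-15 1 2 [ 24.   7. -11.] [ 24.  10. -10.]
-10 -1 16 [-23.  -7.  -9.] [-16.  12.  -5.]
-10 1 7 [18.  6. -9.] [24. 12. -6.]
-5 -1 20 [-28.  -7.  -5.] [-16.  13.  -0.]
-5 1 12 [19. -0. -4.] [30. 12. -0.]
0 -1 23 [-29.  -8.   0.] [-16.  13.   4.]
0 1 20 [18. -3.  0.] [32. 13.  5.]
5 -1 25 [-29.  -7.   5.] [-16.  13.  10.]
5 1 20 [18. -1.  5.] [32. 14. 10.]
10 -1 23 [-30.  -9.  10.] [-16.  13.  14.]
10 1 19 [18.  4. 10.] [32. 13. 15.]
15 -1 6 [-27.  -5.  15.] [-16.  12.  16.]
15 1 6 [21.  2. 15.] [31. 13. 16.]
```

```bash
python3 -m crank '[[[0,0,1.5,0,0,0],[0,0,3,0,0,0],[0,0,4.5,0,0,0],[0,0,6,0,0,0],[0,0,6.4,0,0,0]]]'; python3 -m crank '[[[0,0,0,0,0,0]]]'
python3 - <<'E'
from h import *
for n in("scene",):
    p,d=manip.grab_frame(n)
    u,v=map(int,proj(n,(.441,-.3425,.08))); print(n,u,v)
    a=p[max(v-60,0):v+40,max(u-60,0):u+60]; cv2.imwrite(f"pics/{n}2.png",cv2.resize(a,None,fx=6,fy=6,interpolation=2))
s=manip.observe(); print(s["eef_pos"],s["ft_force"],s["clock"])
E
```

```text
clock: 2.2
eef_pos: [0.4406, -0.3417, 0.0843]
eef_rot: [0.819, -0.573, -0.001, -0.0]
ft_force: [-0.3, -0.2, 0.4]
grip_width: 0.0339
clock: 2.3
eef_pos: [0.4407, -0.3419, 0.0847]
eef_rot: [0.819, -0.573, -0.001, -0.0]
ft_force: [0.3, -0.2, 0.7]
grip_width: 0.0342
scene 321 260
[ 0.44085455 -0.34201572  0.08508222] [-0.34458802 -0.81797573 -0.1885655 ] 2.35
```

View pics/scene2.png

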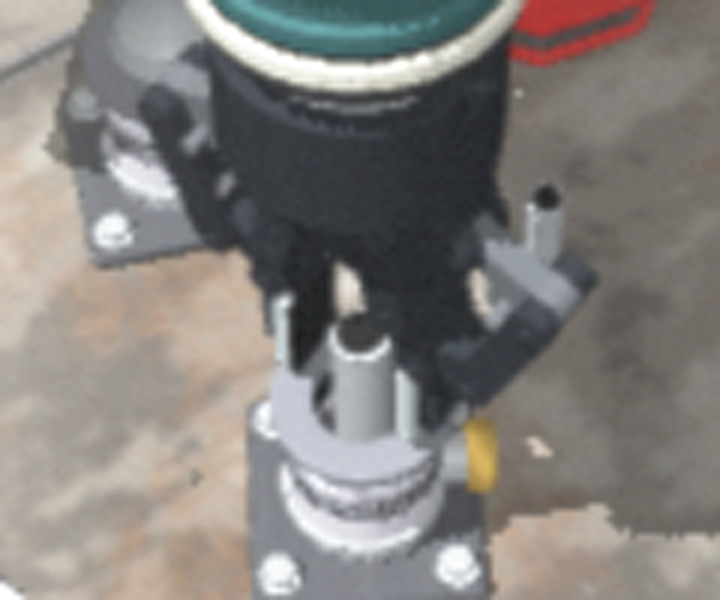

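The pads straddle the tube at crop (285,330) and (405,400), with clearance on both sides. Next I press at about 10–15 mm/s.

```bash
python3 -m crank '[[[0,0,0.5,0,0,0],[0,0,0.8,0,0,0],[0,0,0.9,0,0,0],[0,0,1.0,0,0,0],[0,0,1.1,0,0,0]]]'; python3 -m crank '[[[0,0,0.1,0,0,0],[0,0,0.2,0,0,0],[0,0,0.3,0,0,0]]]'
```

```text
clock: 2.85
eef_pos: [0.4409, -0.3421, 0.0744]
eef_rot: [0.819, -0.573, -0.0, -0.0]
ft_force: [-1.6, 0.8, 5.9]
grip_width: 0.0341
clock: 3.15
eef_pos: [0.4409, -0.3421, 0.0717]
eef_rot: [0.819, -0.573, -0.0, -0.0]
ft_force: [-1.8, 1.7, 6.7]
grip_width: 0.0342
```

```bash
python3 -m crank '[[[0,0,0.1,0,0,0],[0,0,0.2,0,0,0],[0,0,0.3,0,0,0]]]'; python3 -m crank '[[[0,0,0.1,0,0,0],[0,0,0.2,0,0,0]]]'
```

```text
clock: 3.45
eef_pos: [0.4409, -0.3421, 0.0689]
eef_rot: [0.819, -0.573, -0.0, 0.0]
ft_force: [-0.8, 1.6, 6.9]
grip_width: 0.0343
clock: 3.65
eef_pos: [0.4409, -0.3421, 0.0674]
eef_rot: [0.819, -0.573, 0.0, 0.0]
ft_force: [-3.5, 4.0, 19.0]
grip_width: 0.0341
```

```bash
python3 -m crank '[[[0,0,0.15,0,0,0],[0,0,0.2,0,0,0]]]'; python3 -m crank '[[[0,0,-0.4,0,0,0],[0,0,-0.8,0,0,0],[0,0,-0.9,0,0,0]]]'; python3 -m crank '[[[0,0,0,0,0,0],[0,0,0,0,0,0],[0,0,0,0,0,0],[0,0,0,0,0,0]]]' 0.1 50;  python3 -m crank '[[[0,0,-0.5,0,0,0],[0,0,-1.5,0,0,0],[0,0,-3,0,0,0],[0,0,-4.5,0,0,0],[0,0,-6,0,0,0]]]'
```

```text
clock: 3.85
eef_pos: [0.441, -0.3421, 0.0668]
eef_rot: [0.819, -0.573, 0.001, 0.0]
ft_force: [-7.9, 6.5, 29.8]
grip_width: 0.0341
clock: 4.15
eef_pos: [0.4411, -0.3423, 0.0762]
eef_rot: [0.819, -0.573, 0.001, 0.0]
ft_force: [0.6, 0.4, -0.7]
grip_width: 0.0342
clock: 4.55
eef_pos: [0.4412, -0.3424, 0.0761]
eef_rot: [0.819, -0.573, 0.001, 0.0]
ft_force: [-0.7, -0.0, 3.2]
grip_width: 0.0165
clock: 5.05
eef_pos: [0.4411, -0.3422, 0.1374]
eef_rot: [0.819, -0.573, 0.001, 0.0]
ft_force: [-0.2, 0.5, -0.8]
grip_width: 0.0163
```

```bash
python3 -m crank '[[[0,0,-1.5,0,0,0],[0,0,-3,0,0,0],[0,0,-4.5,0,0,0],[0,0,-5.5,0,0,0],[0,0,-5.5,0,0,0]]]'
python3 - <<'E'
from h import *
p,d=manip.grab_frame("scene")
s=manip.observe();c=s["eef_pos"]
u,v=map(int,proj("scene",c-[0,0,.04])); print(u,v)
a=p[max(v-60,0):v+60,max(u-60,0):u+60]; cv2.imwrite("pics/scene3.png",cv2.resize(a,None,fx=5,fy=5,interpolation=2))
print(c,s["ft_force"],s["clock"],s["grip_width"])
P=cloud("scene",d)
m=(d>0)&(np.hypot(P[...,0]-c[0]+.001,P[...,1]-c[1]+.0015)<.02)&(P[...,2]>.075)&(P[...,2]<c[2]-.015)
q=P[m]
for z in np.arange(.07,.19,.01):
    k=q[(q[:,2]>=z)&(q[:,2]<z+.01)]
    if len(k): print(round(z,3),len(k),k.min(0).round(4),k.max(0).round(4), k.mean(0).round(4))
from scipy.spatial.transform import Rotation as R
r=R.from_quat(s["eef_rot"]).as_matrix(); print(r.round(4)); print(100*r.T@(np.array([.565,-.0745,.20])-c)); print(s["joints"].round(2))
E
```

```text
clock: 5.55
eef_pos: [0.4414, -0.3425, 0.1938]
eef_rot: [0.819, -0.573, 0.002, 0.001]
ft_force: [0.1, 0.5, -1.5]
grip_width: 0.0169
320 236
[ 0.44115425 -0.34224553  0.19281817] [-0.24860281 -0.07970547 -2.21589268] 5.6 0.016528166275209113
0.12 1 [ 0.4304 -0.3492  0.1293] [ 0.4304 -0.3492  0.1293] [ 0.4304 -0.3492  0.1293]
0.13 83 [ 0.4281 -0.3567  0.1302] [ 0.4514 -0.3327  0.1399] [ 0.4369 -0.3491  0.1345]
0.14 40 [ 0.4312 -0.3532  0.14  ] [ 0.445  -0.3417  0.1494] [ 0.4361 -0.3493  0.1445]
0.15 38 [ 0.4313 -0.353   0.1502] [ 0.4454 -0.3417  0.1597] [ 0.4369 -0.3499  0.155 ]
0.16 40 [ 0.4312 -0.3534  0.1602] [ 0.445  -0.3412  0.1699] [ 0.436  -0.3496  0.1651]
0.17 21 [ 0.4314 -0.354   0.1704] [ 0.4394 -0.3427  0.1777] [ 0.4346 -0.3494  0.1739]
[[ 3.430e-01 -9.393e-01  1.800e-03]
 [-9.393e-01 -3.430e-01 -2.300e-03]
 [ 2.800e-03 -9.000e-04 -1.000e+00]]
[-20.90048342 -20.81745816  -0.75722427]
[-0.81  0.34 -0.08  1.16 -0.    1.99]
```

View pics/scene3.png

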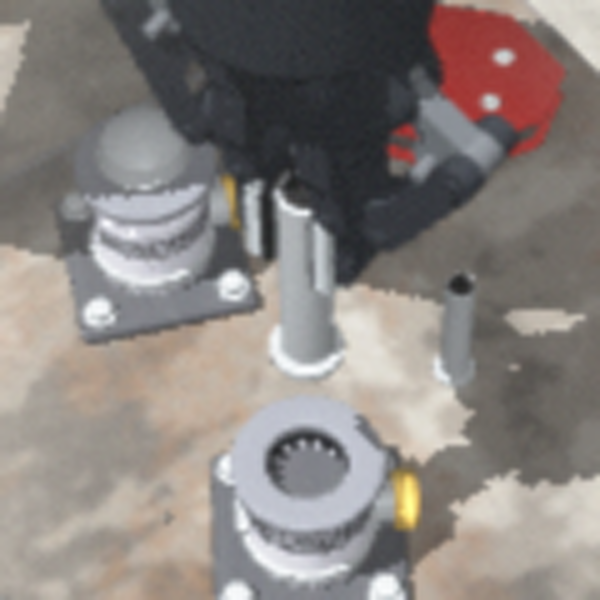

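The tube came out clean. It hangs upright with its foot at z≈0.129, clear of the outlet, the collar is empty, and the loose small tube is untouched. Next I carry it over to the tray.

```bash
python3 -m crank '[[[-2,-2,0,0,0,0],[-5,-5,0,0,0,0],[-8,-8,0,0,0,0],[-11,-11,0,0,0,0],[-14,-14,0,0,0,0]]]'; python3 -m crank '[[[-3,-3,0,0,0,0],[-5.5,-5.4,0,0,0,0],[-6.7,-6.6,0,0,0,0],[-6.7,-6.6,0,0,0,0],[-6.7,-6.6,0,0,0,0]]]'
python3 - <<'E'
from h import *
s=manip.observe();c=s["eef_pos"]
from scipy.spatial.transform import Rotation as R
for n in("scene","top"):
    p,d=manip.grab_frame(n); np.save(n+"4.npy",d)
    u,v=map(int,proj(n,c-[0,0,.1])); print(u,v)
    a=p[max(v-65,0):v+55,max(u-60,0):u+60]; cv2.imwrite(f"pics/{n}4.png",cv2.resize(a,None,fx=5,fy=5,interpolation=2))
s=manip.observe();c=s["eef_pos"]
r=R.from_quat(s["eef_rot"]).as_matrix();print(r.round(4)); print(c,s["clock"],s["grip_width"],100*r.T@(np.array([.565,-.0745,.068])-c)); print(s["joints"].round(2))
E
```

```text
clock: 6.1
eef_pos: [0.5247, -0.161, 0.1918]
eef_rot: [0.819, -0.573, 0.001, 0.001]
ft_force: [-1.3, -0.2, -1.2]
grip_width: 0.0168
clock: 6.6
eef_pos: [0.5635, -0.0759, 0.1912]
eef_rot: [0.819, -0.573, 0.001, 0.001]
ft_force: [-0.1, -0.3, -1.2]
grip_width: 0.0168
296 140
249 188
[[ 3.416e-01 -9.399e-01  3.000e-04]
 [-9.399e-01 -3.416e-01 -1.900e-03]
 [ 1.900e-03  4.000e-04 -1.000e+00]]
[ 0.56336971 -0.07651272  0.19142994] 6.7 0.01693734830103062 [-0.15689504 -0.22715557 12.34262408]
[-0.28  0.36 -0.05  1.16 -0.    2.52]
```

View pics/scene4.png

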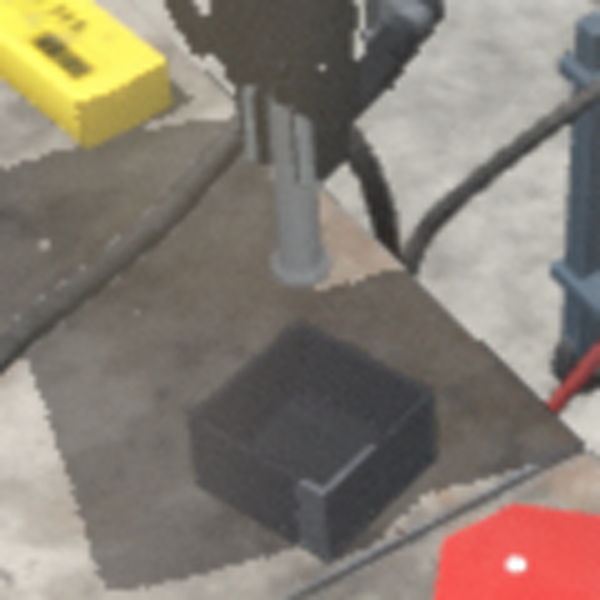

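View pics/top4.png

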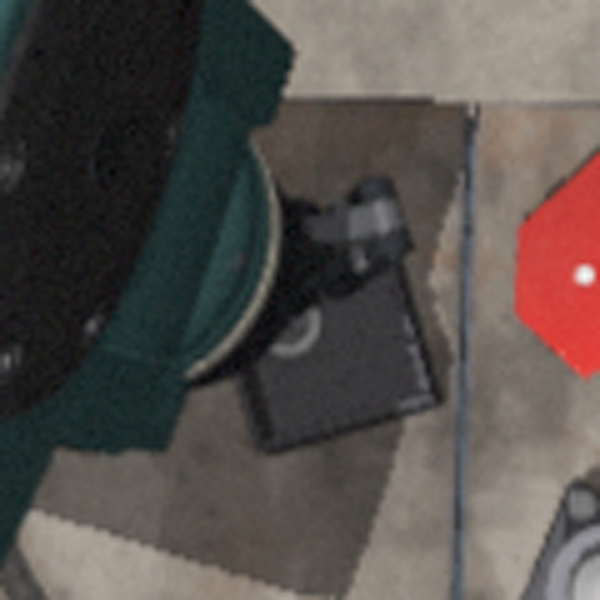

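```bash
python3 -m crank '[[[-0.15,-0.2,2,0,0,0],[-0.15,-0.2,4.5,0,0,0],[-0.15,-0.2,7,0,0,0],[-0.15,-0.2,9,0,0,0],[-0.15,-0.2,10.5,0,0,0]]]'; python3 -m crank '[[[0,0,0.5,0,0,0],[0,0,1.0,0,0,0],[0,0,1.3,0,0,0],[0,0,1.5,0,0,0]]]'
python3 -c "
from h import *
s=manip.observe();print(s['eef_pos'],s['ft_force'])"
```

```text
clock: 7.2
eef_pos: [0.5639, -0.0758, 0.0852]
eef_rot: [0.819, -0.574, 0.0, 0.001]
ft_force: [0.5, -0.4, -0.3]
grip_width: 0.0165
clock: 7.6
eef_pos: [0.5641, -0.0761, 0.0705]
eef_rot: [0.818, -0.575, 0.001, 0.001]
ft_force: [-0.2, -0.5, -1.4]
grip_width: 0.0167
[ 0.56414659 -0.07609386  0.07048789] [-0.21164155 -0.5336902  -1.41974739]
```

```bash
python3 -m crank '[[[0,0,0.1,0,0,0],[0,0,0.2,0,0,0]]]'; python3 -m crank '[[[0,0,0.05,0,0,0],[0,0,0.1,0,0,0]]]'
```

```text
clock: 7.8
eef_pos: [0.5644, -0.0761, 0.0688]
eef_rot: [0.818, -0.575, 0.001, 0.001]
ft_force: [0.1, -0.3, -0.6]
grip_width: 0.0167
clock: 8.0
eef_pos: [0.5646, -0.0762, 0.0681]
eef_rot: [0.818, -0.575, 0.001, 0.001]
ft_force: [-0.7, 0.9, 9.6]
grip_width: 0.017
```

```bash
python3 -m crank '[[[0,0,-0.03,0,0,0],[0,0,-0.03,0,0,0]]]'; python3 -m crank '[[[0,0,0,0,0,0],[0,0,0,0,0,0],[0,0,0,0,0,0],[0,0,0,0,0,0]]]' 0.45
python3 - <<'E'
from h import *
s=manip.observe();c=s["eef_pos"]
p,d=manip.grab_frame("scene")
u,v=map(int,proj("scene",c)); print(u,v)
a=p[max(v-65,0):v+55,max(u-60,0):u+60]; cv2.imwrite("pics/scene5.png",cv2.resize(a,None,fx=5,fy=5,interpolation=2))
print(c,s["ft_force"],s["clock"],s["grip_width"])
E
```

```text
clock: 8.2
eef_pos: [0.5647, -0.0762, 0.0685]
eef_rot: [0.819, -0.575, 0.001, 0.001]
ft_force: [-0.3, 0.1, -0.9]
grip_width: 0.0169
clock: 8.6
eef_pos: [0.5647, -0.0762, 0.0685]
eef_rot: [0.818, -0.575, 0.001, 0.001]
ft_force: [-0.2, -0.1, -0.7]
grip_width: 0.0385
297 147
[ 0.56469948 -0.07616894  0.06850251] [-0.23793267 -0.09272367 -0.68721291] 8.6 0.038536789401185614
```

View pics/scene5.png

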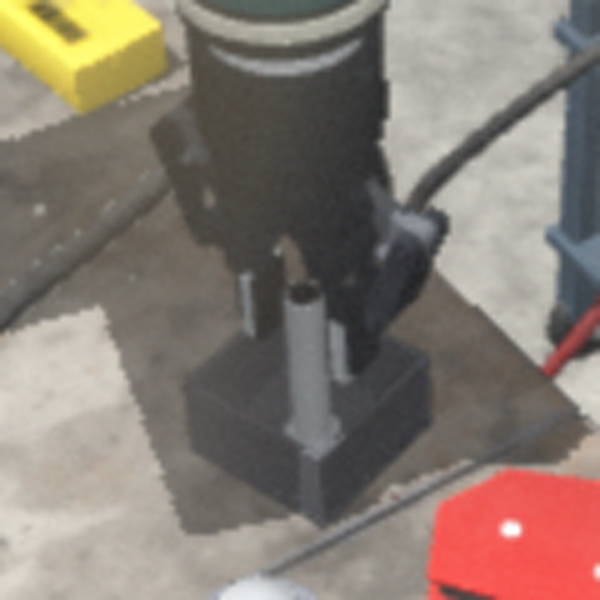

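The foot is at crop (315,435), which matches the projected centre of the tray floor, and the tube stands freely between the open pads. I back straight up.

```bash
python3 -m crank '[[[0,0,-0.5,0,0,0],[0,0,-1.5,0,0,0],[0,0,-3.5,0,0,0],[0,0,-6,0,0,0],[0,0,-9,0,0,0]]]';  python3 -m crank '[[[0,3,-3,0,0,0],[0,7,-3,0,0,0],[0,11,-3,0,0,0],[0,15,-3,0,0,0],[0,15,-3,0,0,0]]]'; python3 -m crank '[[[0,0,0,0,0,0],[0,0,0,0,0,0],[0,0,0,0,0,0]]]'
python3 - <<'E'
from h import *
X=np.array([.565,-.0745,.05])
for n in("scene","top"):
    p,d=manip.grab_frame(n)
    u,v=map(int,proj(n,X)); 
    a=p[max(v-70,0):v+150,max(u-110,0):u+150]; cv2.imwrite(f"pics/{n}6.png",cv2.resize(a,None,fx=2.7,fy=2.7,interpolation=2))
    P=cloud(n,d)
    m=(d>0)&(np.hypot(P[...,0]-X[0],P[...,1]-X[1])<.034)&(P[...,2]>.02)&(P[...,2]<.11); q=P[m]
    for z in np.arange(.02,.11,.02):
        k=q[(q[:,2]>=z)&(q[:,2]<z+.02)]
        if len(k): print(n,round(z,3),len(k),k.mean(0).round(4),k.max(0).round(4))
s=manip.observe();print(s["eef_pos"],s["clock"])
E
```

```text
clock: 9.15
eef_pos: [0.5642, -0.0759, 0.1599]
eef_rot: [0.818, -0.575, 0.001, 0.001]
ft_force: [0.2, -0.6, -0.1]
grip_width: 0.0382
clock: 9.65
eef_pos: [0.4197, -0.1272, 0.191]
eef_rot: [0.818, -0.575, 0.001, 0.001]
ft_force: [0.9, 1.2, 0.2]
grip_width: 0.0384
clock: 9.95
eef_pos: [0.4204, -0.1271, 0.1911]
eef_rot: [0.818, -0.575, 0.001, 0.001]
ft_force: [0.1, 0.0, -0.0]
grip_width: 0.0385
scene 0.02 65 [ 0.5663 -0.0784  0.0303] [ 0.5985 -0.0421  0.0399]
scene 0.04 57 [ 0.5654 -0.0811  0.0488] [ 0.5985 -0.0614  0.0591]
scene 0.06 58 [ 0.5598 -0.0836  0.0693] [ 0.5707 -0.0743  0.079 ]
scene 0.08 68 [ 0.5616 -0.0809  0.0891] [ 0.5716 -0.069   0.0939]
top 0.02 12 [ 0.5641 -0.0826  0.0295] [ 0.5724 -0.0791  0.0391]
top 0.04 15 [ 0.56   -0.0823  0.0482] [ 0.5693 -0.074   0.0577]
top 0.06 14 [ 0.5623 -0.0815  0.0686] [ 0.5714 -0.0742  0.0777]
top 0.08 72 [ 0.5654 -0.0766  0.0902] [ 0.5735 -0.0677  0.094 ]
[ 0.4202838  -0.12702257  0.19086774] 10.05
```

View pics/scene6.png

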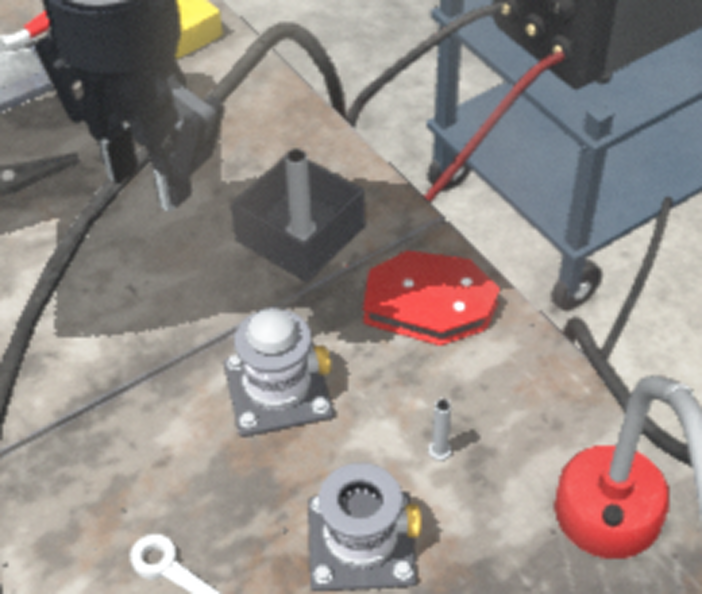

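View pics/top6.png

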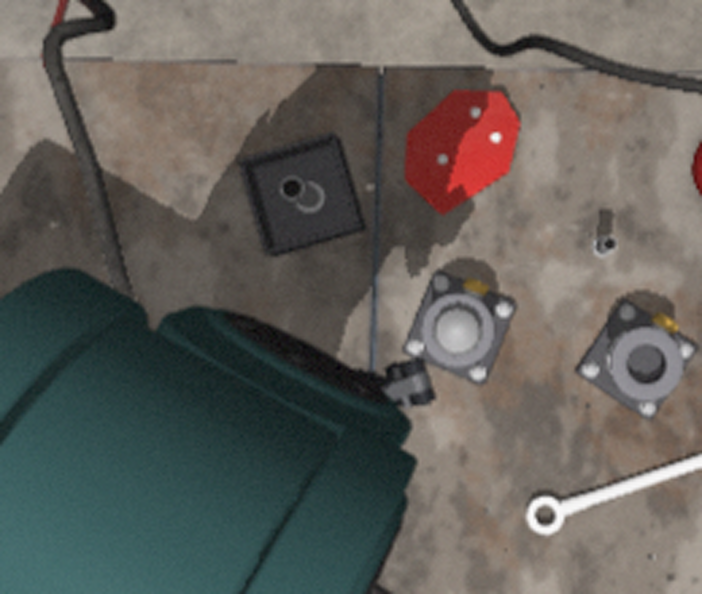

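Both views show the tube upright in the middle of the tray (scene crop (300,195)) with its top at about 0.092 m. The plug outlet and small tube are undisturbed, and the gripper is clear.

```bash
python3 -c "
from station import manip
print(manip.hand_in())"
```

```text
the job is handed in; nothing more can be done
None
```

The tube is out of its outlet and standing upright in the square tray, and I have handed the job in at about 10 s of the 48 s allowed.

- **Pressing the collar:** I pressed it with the fingertips 34 mm apart, straddling the tube. The force was about 7 N on the way down, then rose to 30 N against the stop. The fingertips had dropped about 8 mm from the collar's raised height.
- **Drawing the tube:** I rose 9 mm, gripped, and began the pull about 0.7 s after letting go of the collar, well inside the 5 s. It came straight up with no noticeable pull-out force.
- **Placing it:** I felt the foot touch the tray floor at 10 N, eased off, released and backed away.

**Last checks:** Both cameras show the tube upright near the middle of the tray, with its top at about 92–94 mm where 92 mm is expected. The plugged outlet and the small loose tube look undisturbed, and the gripper was clear of everything at the end.

**Disagreements:** The two cameras differed by about 3 mm in position, so I averaged them and checked the result against the gripper's own position. The reported grip width on the 18 mm tube was about 17 mm, but the hold was secure.

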